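# Set the notched axle stand to its shortest setting

## Robot

A 6-joint arm with a two-finger parallel gripper is mounted at the origin on the work surface. World frame = base frame: x ahead of the robot, y to its left, z up, the work surface at z = 0. Lengths are in m, angles in rad, forces in N, time in s.
With the tool pointing down it reaches from about 0.25 to 0.775 m from the base axis. Payload 4 kg.
Tool frame: the origin (TCP) lies at the very end of the fingers, on their centre line; the grasp point (between the pads) lies 19 mm behind it; z points along the fingers, y is the line along which they close (so a half turn about z gives the same grasp; the last joint's range is limited). The gripper opens to 94 mm and grips with 3 to 60 N. Pads are 16 mm wide; open, the fingers measure 119 mm over their backs; the gripper's body (75 mm by 177 mm) begins 78 mm behind the grasp point.
Start: joints at [0.999, 0.087, 1.371, -0, 1.684, -0.103], TCP at [0.249, 0.491, 0.206] pointing down, gripper open.
Joint ranges: [-3.1, 3.1], [-0.76, 2.03], [0.27, 2.55], [-1.08, 4.22], [0.17, 2.65], [-2.57, 2.57]. Speed limits (rad/s): [2.79, 2.79, 3.14, 3.14, 3.14, 3.14].

## Interface

Orientations are given as [roll, pitch, yaw] about the fixed x, y, z axes, in that order (R = Rz(yaw) Ry(pitch) Rx(roll)).
In Python, from bench import robot gives the robot as it stands. The module is installed in compiled form; this text tells all that it offers.
- The arm moves only by the tool move_arm, never from a script. Its argument "deltas" is one flat list of numbers, 7 for each row, row after row: the turn, a rotation vector about the tool's x, y, z in rad, then the shift along the tool's x, y, z in cm, then the closure, from -1 (fully open) to 1 (shut). A call has 1 to 8 rows; each row is the pose to reach, as a shift and turn from the pose commanded when the call began, along the tool's axes at that moment; what a row does not reach only later rows make up. A row lasts 1/10 s, in which the tool goes at most 50 mm and 8.59 degrees, less where a joint would pass 70% of its speed; a pose out of reach is approached as far as the arm can. A call with a gripper value outside its range is refused whole. The fingers move at their own pace and stop on an object; the grip force is fixed at half the most. Time passes only in rows, so rows that repeat a pose let the fingers close. It gives the time, the measured TCP pose, the force, the opening and the grip force at its end, in the units of the state.
- robot.get_obs(): the state, without advancing time (a new reading comes with each control period).
- robot.snapshot(name): name is "side" or "top"; returns a dict with "image" (420x560x3 uint8, red, green, blue), "depth" (420x560 float32, m along the optical axis (not along the pixel's ray), 0 where there is no reading), "fov_y" (degrees; the focal length in pixels is half the picture's height over the tangent of half this angle, whatever the lens; pixels are square), "cx", "cy" (the principal point, pixels), "origin" and "orientation" of the camera in the world. Camera axes: x right, y up, looking along -z (the intrinsics and any distortion apply to the point x, -y, -z); pixel columns grow to the right and rows downward; lengths in m; the calibration is good to about 2 mm. A picture is of the moment at which its call begins.
- robot.close_job(): hands the job in; it is judged then, once.
The state is a dict: "time": time; "joint_positions": joint angles; "qvel": joint speeds; "joint_torque": joint torques, N m; "tool_pos": TCP position; "ee_rot": TCP orientation; "wrist_force": force on the tool from outside, world axes, zero at the start; "wrist_torque": the same for the moment, N m; "width": finger opening in m; "finger_force": force on a finger pad.
Only numpy, scipy, OpenCV 4.12 (cv2) and the standard library are available. Lean on these libraries where they do the work, as an engineer would, in place of code of your own. Each camera call takes 0.05 s, during which the arm holds its last target. There are 200 camera calls.

## Task

Set the axle stand for the shortest axle: lift the slide up by its round knob, out of the middle notch, bring it along the rail to the last notch at the end that has the two-pronged fork post, let it drop fully home in that notch, and let go.

Things in the scene. Friction and masses are not known exactly. Their poses are not given: they have to be found in the camera images.
- stand: Axle stand, fixed: grey and bare-metal rail 326 mm long (y), 100 mm wide (x) over its 26 mm high end blocks. Origin: centre of its underside, z up. Five notches, open upward, at y = -90, -45, 0, 45, 90 mm, parted by ridge-topped teeth 36 mm high. A post stands at each end: the fork at one, a plain round disc (36 mm across, top 46 mm up) at the other, y = +-135 mm; which is where changes.
- knob_centre (a point): Centre of the slide's black round knob: upright cylinder, 34 mm across, 34 mm high; 87 mm above the plank when home. 10 mm below the knob lies a cross plate (86 x 22 mm, long side across the rail, top 60 mm up). Weighs some 0.22 kg; guided, rises 40 mm at most, runs 95 mm either way from the middle, cannot turn. Clears the teeth 21 mm up (lift 30). Released over a notch it drops home by itself.
- fork_mid (a point): Midway between the tops of the fork post's two prongs, on the rail's centre line, 56 mm above the plank. Bare aluminium post, 46 mm across the rail, 26 mm along it; prongs 13 mm thick, 20 mm apart. The last notch at this end is centred 45 mm from this point towards the middle of the stand; the next one 90 mm. Teeth guide the slide into a notch from about 15 mm off; it has 5 mm play there.

How it is judged:
By the outcome, as a careful person would: the job done as asked, in the order asked, and still so for the second after the job is handed in, with the robot touching nothing.
It also fails if it takes over 32 s, if anything falls off the work surface, if the arm or the gripper's body presses on something with over 40 N, if the wrist force passes 120 N, or if a joint passes its speed limit or range.

## Working session

There is one attempt and no reset: what is moved stays moved. The work goes in short steps, Python scripts to look and compute and a tool call to move; the robot and the scene stay as the last step left them, time stands still between calls to the robot, and variables do not carry over. Pictures are saved under pics/ and viewed, at most 10 in all, crops included, and the job is handed in when it is done.

Besides the shell and the picture viewer there is one more tool, called after "Call:" in YAML: its name, and indented under it one key for each argument. move_arm: Moves the arm, as the interface text tells. Its arguments: {"type":"object","properties":{"deltas":{"type":"array","items":{"type":"number"}}},"required":["deltas"]}

```bash
mkdir -p pics; cat > h.py <<'E'
import numpy as np,cv2
from bench import robot
from scipy.spatial.transform import Rotation as R
def snap(n,f):
    s=robot.snapshot(n); cv2.imwrite(f'pics/{f}.png',s['image'][:,:,::-1]); np.save(f'pics/{f}.npy',s,allow_pickle=True); return s
def load(f): return np.load(f'pics/{f}.npy',allow_pickle=True).item()
def rot(s):
    o=np.array(s['orientation'],float)
    return o if o.shape==(3,3) else R.from_euler('xyz',o).as_matrix()
def ray(s,u,v):
    f=s['image'].shape[0]/2/np.tan(np.radians(s['fov_y'])/2)
    return rot(s)@np.array([(u-s['cx'])/f,-(v-s['cy'])/f,-1])
def atz(s,u,v,z):
    d=ray(s,u,v);o=np.array(s['origin']);return o+d*(z-o[2])/d[2]
def dep(s,u,v):
    d=s['depth'][int(v)-1:int(v)+2,int(u)-1:int(u)+2];return np.array(s['origin'])+ray(s,u,v)*np.median(d)
E
python3 - <<'E'
from h import *
for n in('top','side'):
    s=snap(n,n+'1'); print({k:v for k,v in s.items() if k not in('image','depth')})
print(robot.get_obs())
E
```

```text
{'fov_y': 55.665957688180505, 'cx': 284.45070002884694, 'cy': 211.65301092307163, 'origin': array([0.48047094, 0.03225944, 0.73385807]), 'orientation': array([ 0.14942876,  0.01015677, -1.58767924])}
{'fov_y': 45.16340644169358, 'cx': 280.5689054314822, 'cy': 214.3848216719756, 'origin': array([0.28287152, 0.37345051, 0.53152614]), 'orientation': array([ 0.79930044,  0.00399347, -2.49021643])}
{'time': 0.1, 'joint_positions': array([ 9.98928941e-01,  8.79091215e-02,  1.37207176e+00,  1.63560176e-05,
        1.68360821e+00, -1.03092984e-01]), 'qvel': array([-0.00067979, -0.00189981, -0.00313177, -0.00083201,  0.00013946,
       -0.00024759]), 'joint_torque': array([ 2.49119832e-03, -3.41254520e+01, -3.03300154e+01,  7.20453076e-02,
        3.04250023e-02, -8.59314378e-05]), 'tool_pos': array([0.24821756, 0.49025908, 0.20442182]), 'ee_rot': array([-3.13960849e+00, -2.21623399e-04,  2.67281986e+00]), 'wrist_force': array([-0.82831797,  0.26502481, -0.49836015]), 'wrist_torque': array([0.02824539, 0.0316293 , 0.02886469]), 'finger_force': 0.0, 'width': 0.09420572240717587}
```

View pics/top1.png

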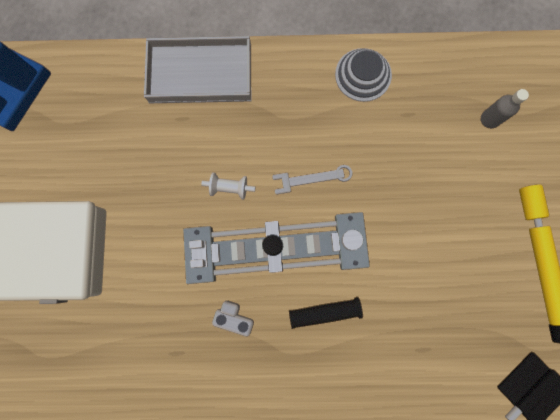

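View pics/side1.png

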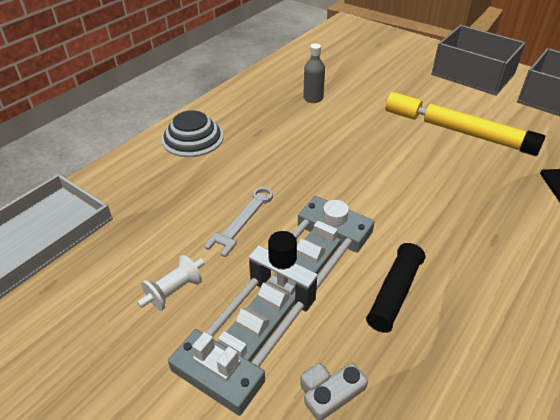

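The top picture shows the fork prongs at about (196,244) and (197,264), the disc at (352,240) and the knob at (272,245). In the side picture the knob top is at about (282,240) and the prongs are at about (204,345) and (228,357).

```bash
python3 - <<'E'
from h import *
np.set_printoptions(precision=4,suppress=True)
t=load('top1');s=load('side1')
for n,p,z in[('knob',(272,245),.104),('pr1',(196,244),.056),('pr2',(197,264),.056),('disc',(352,240),.046),('table',(250,350),0)]: print(n,atz(t,*p,z),dep(t,*p))
for n,p,z in[('knob',(282,240),.104),('pr1',(204,341),.056),('pr2',(229,355),.056),('disc',(336,209),.046),('table',(330,330),0)]: print(n,atz(s,*p,z),dep(s,*p))
E
```

```text
knob [0.5224 0.0577 0.104 ] [0.5224 0.0576 0.1047]
pr1 [0.5296 0.1893 0.056 ] [0.5296 0.1892 0.0563]
pr2 [0.4957 0.187  0.056 ] [0.4957 0.187  0.0562]
disc [ 0.5325 -0.0783  0.046 ] [ 0.5324 -0.0781  0.0475]
table [0.344  0.1032 0.    ] [0.344  0.1032 0.0001]
knob [0.5237 0.0576 0.104 ] [0.5237 0.0576 0.104 ]
pr1 [0.5281 0.1906 0.056 ] [0.5276 0.191  0.0571]
pr2 [0.4956 0.1869 0.056 ] [0.4953 0.1872 0.0566]
disc [ 0.532  -0.0775  0.046 ] [ 0.5316 -0.0769  0.0467]
table [0.4449 0.0648 0.    ] [0.4448 0.0651 0.0005]
```

```bash
python3 - <<'E'
from h import *
np.set_printoptions(precision=4,suppress=True)
t=load('top1')
for p in[(50,250),(93,206),(93,296),(20,85)]: print(p,dep(t,*p))
E
```

```text
(50, 250) [0.5227 0.4295 0.0722]
(93, 206) [0.5973 0.3657 0.0637]
(93, 296) [0.4426 0.388  0.0006]
(20, 85) [0.8282 0.5201 0.0498]
```

Call:
move_arm:
  deltas: [0,0,-0.54,-44,-26.3,3,-1,0,0,-0.54,-44,-26.3,3,-1,0,0,-0.54,-44,-26.3,3,-1,0,0,-0.54,-44,-26.3,3,-1,0,0,-0.54,-44,-26.3,3,-1,0,0,-0.54,-44,-26.3,3,-1,0,0,-0.54,-44,-26.3,3,-1,0,0,-0.54,-44,-26.3,3,-1]

```text
time: 0.9
tool_pos: [0.4537, 0.1651, 0.1826]
ee_rot: [3.141, -0.0, -3.07]
wrist_force: [1.1, 0.4, 0.7]
width: 0.0939
finger_force: 0.0
```

Call:
move_arm:
  deltas: [0,0,0,-6,-11,3,-1,0,0,0,-6,-11,3,-1,0,0,0,-6,-11,3,-1,0,0,0,-6,-11,3,-1,0,0,0,-6,-11,3,-1]

```text
time: 1.4
tool_pos: [0.5204, 0.0615, 0.1524]
ee_rot: [3.141, -0.002, -3.072]
wrist_force: [-0.9, -0.2, -0.3]
width: 0.0938
finger_force: 0.0
```

```bash
python3 - <<'E'
from h import *
s=snap('side','side2')
c=s['image'][120:420,100:480,::-1]; cv2.imwrite('pics/c2.png',cv2.resize(c,None,fx=2,fy=2))
print(robot.get_obs())
E
```

```text
{'time': 1.45, 'joint_positions': array([ 1.01539640e-02,  4.65128628e-02,  1.51784321e+00,  8.07727943e-04,
        1.57800294e+00, -1.63210676e+00]), 'qvel': array([ 0.02295256, -0.01628225, -0.00265064, -0.00161067, -0.00029161,
       -0.00337946]), 'joint_torque': array([-7.51217119e-01, -3.10678804e+01, -2.95597869e+01, -7.20212655e-02,
        5.76526683e-02, -4.55349380e-05]), 'tool_pos': array([0.52044175, 0.06217087, 0.15300051]), 'ee_rot': array([ 3.14073950e+00, -7.15434669e-04, -3.07012244e+00]), 'wrist_force': array([ 0.37137598, -0.07955871, -0.22683008]), 'wrist_torque': array([ 0.01276142, -0.07853006, -0.0071092 ]), 'finger_force': 0.0, 'width': 0.09405399448938247}
```

View pics/c2.png

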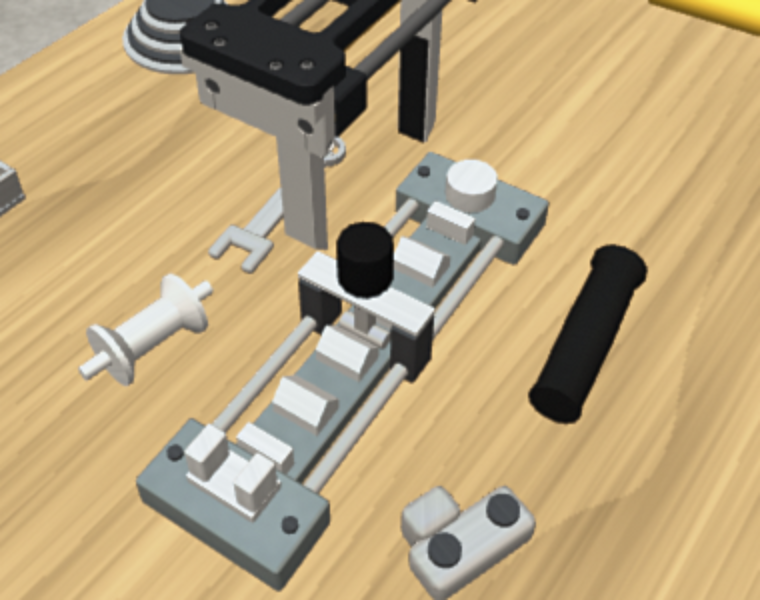

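The crop shows the knob at about (365,260), midway between the open fingers, and the rail below is clear. I'll descend and grip.

Call:
move_arm:
  deltas: [0,0,0,-0.2,-0.4,3,-1,0,0,0,-0.2,-0.4,6,-1,0,0,0,-0.2,-0.4,8,-1,0,0,0,-0.2,-0.4,8,-1,0,0,0,-0.2,-0.4,8,1,0,0,0,-0.2,-0.4,8,1,0,0,0,-0.2,-0.4,8,1,0,0,0,-0.2,-0.4,8,1]

```text
time: 2.25
tool_pos: [0.524, 0.0578, 0.0745]
ee_rot: [-3.141, 0.003, -3.07]
wrist_force: [-0.1, -0.7, -0.3]
width: 0.0652
finger_force: 0.0
```

Call:
move_arm:
  deltas: [0,0,0,0,0,0,1,0,0,0,0,0,0,1,0,0,0,0,0,0,1]

```text
time: 2.55
tool_pos: [0.5232, 0.0576, 0.0731]
ee_rot: [3.142, 0.0, -3.071]
wrist_force: [0.6, -0.2, -0.3]
width: 0.0416
finger_force: 0.0
```

Call:
move_arm:
  deltas: [0,0,0,0,0,0,1,0,0,0,0,0,0,1,0,0,0,0,0,0,1,0,0,0,0,0,0,1]

```text
time: 2.95
tool_pos: [0.5232, 0.0576, 0.0731]
ee_rot: [3.142, -0.0, -3.07]
wrist_force: [-0.5, -0.0, -0.3]
width: 0.0334
finger_force: 30.0
```

Call:
move_arm:
  deltas: [0,0,0,0,0,-1,1,0,0,0,0,0,-2,1,0,0,0,0,0,-3,1,0,0,0,0,0,-3,1,0,0,0,0,0,-3,1]

```text
time: 3.45
tool_pos: [0.5231, 0.0576, 0.1034]
ee_rot: [3.142, 0.0, -3.07]
wrist_force: [0.4, 0.6, -2.5]
width: 0.0335
finger_force: 30.0
```

Grip holds, and the weight shows on the wrist. Now along the rail, 86 mm towards the fork.

Call:
move_arm:
  deltas: [0,0,0,0,1.2,0,1,0,0,0,0,2.6,0,1,0,0,0,0,4,0,1,0,0,0,0,5.4,0,1,0,0,0,0.1,6.8,0,1,0,0,0,0.1,8,0,1,0,0,0,0.1,8.6,0,1,0,0,0,0.1,8.6,0,1]

```text
time: 4.25
tool_pos: [0.5165, 0.1445, 0.1034]
ee_rot: [3.141, 0.001, -3.069]
wrist_force: [2.9, -0.2, -2.5]
width: 0.0337
finger_force: 30.0
```

```bash
python3 - <<'E'
from h import *
s=snap('side','side3')
c=s['image'][170:420,100:420,::-1]; cv2.imwrite('pics/c3.png',cv2.resize(c,None,fx=2,fy=2))
o=robot.get_obs();print(o['tool_pos'],o['wrist_force'],o['width'])
E
```

```text
[0.51655723 0.1438419  0.10338101] [ 2.95214078  0.58288076 -1.8464329 ] 0.03325947711714222
```

View pics/c3.png

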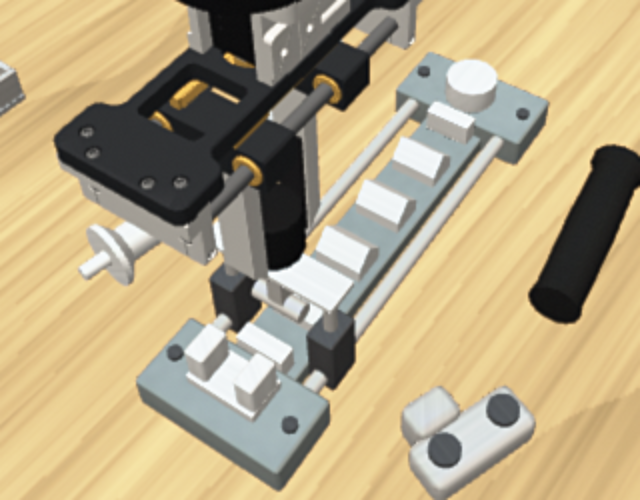

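The crop shows the slide raised over the last notch by the fork (cross plate at about (310,285)), past the last full tooth at about (345,250). I'll lower it gently and release.

Call:
move_arm:
  deltas: [0,0,0,0,0,0.8,1,0,0,0,0,0,1.6,1,0,0,0,0,0,2.3,1,0,0,0,0,0,2.8,1,0,0,0,0,0,2.8,1,0,0,0,0,0,2.8,1]

```text
time: 4.9
tool_pos: [0.5166, 0.143, 0.0747]
ee_rot: [-3.141, 0.001, -3.071]
wrist_force: [4.1, 0.1, -2.3]
width: 0.0333
finger_force: 30.0
```

Call:
move_arm:
  deltas: [0,0,0,0,0,0,-1,0,0,0,0,0,0,-1,0,0,0,0,0,0,-1,0,0,0,0,0,0,-1,0,0,0,0,0,0,-1,0,0,0,0,0,0,-1,0,0,0,0,0,0,-1,0,0,0,0,0,0,-1]

```text
time: 5.7
tool_pos: [0.5161, 0.1434, 0.0751]
ee_rot: [3.142, -0.0, -3.07]
wrist_force: [-0.2, 0.4, -0.8]
width: 0.0929
finger_force: 0.0
```

Call:
move_arm:
  deltas: [0,0,0,0,0,-3,-1,0,0,0,0,0,-7,-1,0,0,0,0,0,-11,-1,0,0,0,-10,0,-12,-1,0,0,0,14,0,-12,-1,0,0,0,14,0,-12,-1,0,0,0,14,0,-12,-1,0,0,0,14,0,-12,-1]

```text
time: 6.5
tool_pos: [0.3746, 0.1333, 0.1943]
ee_rot: [-3.141, -0.003, -3.07]
wrist_force: [-0.9, 0.1, 0.2]
width: 0.0942
finger_force: 0.0
```

```bash
python3 - <<'E'
from h import *
np.set_printoptions(precision=4,suppress=True)
s=snap('side','side4');t=snap('top','top4')
a=cv2.resize(s['image'][200:420,140:400,::-1],None,fx=1.5,fy=1.5);b=cv2.resize(t['image'][200:310,170:370,::-1],None,fx=1.95,fy=3)
cv2.imwrite('pics/c4.png',np.hstack([a,b]))
E
```

```text
(no output)
```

View pics/c4.png

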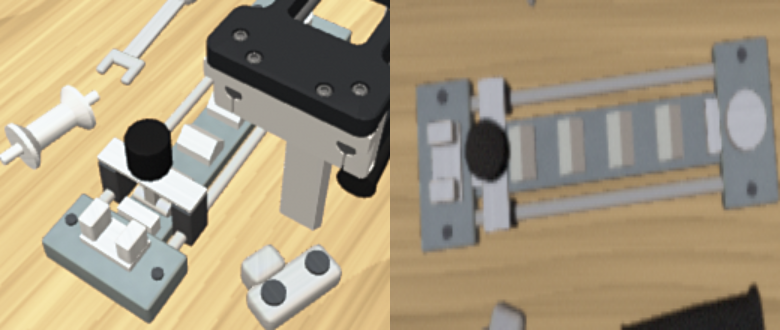

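The slide sits in the last notch by the fork, with the knob top at about side pixel (239,288). I'll check its height and hand in if it is home.

```bash
python3 - <<'E'
from h import *
np.set_printoptions(precision=4,suppress=True)
s=load('side4');t=load('top4')
a=dep(s,238,286);b=dep(t,170+487/1.95,200+150/3);print(a,b)
if abs(a[2]-.104)<.004 and abs(b[2]-.104)<.004 and np.hypot(*(b-[.5156,.1436,0])[:2])<.012: print(robot.close_job())
E
```

```text
[0.5206 0.1388 0.1042] [ 0.5154 -0.209  -0.0003]
```

```bash
python3 - <<'E'
from h import *
np.set_printoptions(precision=4,suppress=True)
t=load('top4')
b=dep(t,170+97/1.95,200+150/3);print(b)
if abs(b[2]-.104)<.004 and np.hypot(*(b-[.5156,.1436,0])[:2])<.012: print(robot.close_job())
E
```

```text
[0.516  0.1405 0.1035]
the job is handed in; nothing more can be done
None
```

The slide is fully home in the last notch at the fork end (knob top measured at 104 mm, the same as at the start). The gripper has let go and is clear, and I handed the job in at about 6.6 s.

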